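# Bring up the light behind a leaded panel

## Robot

A 7-joint arm with a two-finger parallel gripper is mounted at the origin on the work surface. World frame = base frame: x ahead of the robot, y to its left, z up, the work surface at z = 0. Lengths are in m, angles in rad, forces in N, time in s.
With the tool pointing down it reaches from about 0.4 to 0.85 m from the base axis. Payload 10.4 kg.
Tool frame: the origin (TCP) lies at the very end of the fingers, on their centre line; the grasp point (between the pads) lies 19 mm behind it; z points along the fingers, y is the line along which they close (so a half turn about z gives the same grasp; the last joint's range is limited). The gripper opens to 87 mm and grips with 3 to 60 N. Pads are 19 mm wide; open, the fingers measure 117 mm over their backs; the gripper's body (75 mm by 190 mm) begins 51 mm behind the grasp point.
Start: joints at [1.187, 0.332, -0.065, 1.46, 0.022, 1.35, -0.088], TCP at [0.221, -0.585, 0.223] pointing down, gripper open.
Joint ranges: [-2.6, 2.6], [-0.5, 2.12], [-1.47, 1.34], [0.16, 2.42], [-1.27, 4.41], [0.06, 2.06], [-2.6, 2.6]. Speed limits (rad/s): [2.22, 2.22, 2.79, 2.79, 3.14, 3.14, 3.14].

## Interface

Orientations are given as a unit quaternion [x, y, z, w].
In Python, from bench import r gives the robot as it stands.
- The arm moves only by the shell command python3 -m crank 'ROWS' [FORCE]. ROWS is JSON, a list that holds one entry, the list of rows, each a list of 5 numbers: the shift along the tool's x, y, z in mm, then the turn about the tool's z in degrees, then the opening, from -1 (shut) to 1 (fully open). A call has 1 to 20 rows; each row is the pose to reach, as a shift and turn from the pose commanded when the call began, along the tool's axes at that moment; what a row does not reach only later rows make up. A row lasts 1/10 s, in which the tool goes at most 50 mm and 8.59 degrees, less where a joint would pass 70% of its speed; a pose out of reach is approached as far as the arm can. A call with a gripper value outside its range is refused whole. The fingers move at their own pace and stop on an object; FORCE is the grip in N (left out, the last holds). Time passes only in rows, so rows that repeat a pose let the fingers close. It gives the time, the measured TCP pose, the force, the opening and the grip force at its end, in the units of the state.
- r.read_state(): the state, without advancing time (a new reading comes with each control period).
- r.camera(name): name is "side" or "top" or "wrist"; returns a dict with "image" (420x560x3 uint8, red, green, blue), "vfov" (degrees; the focal length in pixels is half the picture's height over the tangent of half this angle, whatever the lens; pixels are square), "cx", "cy" (the principal point, pixels), "k1" (the pictures are not rectified: a ray, as slopes to the right and down, at radius r is drawn at 1 + k1 r^2 times it, then the intrinsics apply), "eye" and "attitude" of the camera in the world. Camera axes: x right, y down, z forward; pixel columns grow to the right and rows downward; lengths in m; the calibration is good to about 2 mm. A picture is of the moment at which its call begins. There is no depth.
- r.close_job(): hands the job in; it is judged then, once.
The state is a dict: "time": time; "joint_positions": joint angles; "joint_vel": joint speeds; "joint_torque": joint torques, N m; "ee_pos": TCP position; "eef_rot": TCP orientation; "ft_force": force on the tool from outside, world axes, zero at the start; "torque": the same for the moment, N m; "width": finger opening in m; "grip_force": force on a finger pad.
Only numpy, scipy, OpenCV 4.12 (cv2) and the standard library are available. Lean on these libraries where they do the work, as an engineer would, in place of code of your own. Each camera call takes 0.05 s, during which the arm holds its last target. There are 200 camera calls.

## Task

Get the leaded glass panel ready for inspection on the light panel: slide it up flush against both black stops so that it covers the lit window, and turn the brightness up with the small white inner lever of the dimmer until it points at the red mark. The black outer ring sets the light's colour: leave it exactly as it is set, and do not disturb the tin, the brush or the putty knife.

Things in the scene. Friction and masses are not known exactly. Their poses are not given: they have to be found in the camera images.
- light_panel: flat aluminium light panel fixed to the bench, 280 (x) x 340 (y) x 18 mm high; origin at the centre of its underside. On its top: opal window (128 x 168 mm, centred at x 60, y 70 mm) and an L of black stops, 9 mm high and 10 mm wide, along its +x edge (inner face at x = 130 mm) and its +y edge (inner face at y = 160 mm)
- stop_corner (a point): inner corner where the two stops meet, on the top of the light panel
- glass: loose rigid leaded glass panel lying on the light panel, 140 (x) x 180 (y) x 10 mm, about 0.45 kg (4 to 9 N to slide), lead border 8 mm wide, red roundel; origin at the centre of its underside. Home: centre at x 60, y 70 mm in the light panel's frame, axes parallel to it. It starts 60 to 110 mm short of home in x, 70 to 130 mm short in y, yawed up to 0.15 rad
- glass_corner (a point): the +x +y corner of the leaded panel's underside, which belongs in the stop corner
- pod: dimmer box fixed to the bench left or right of the light panel, 130 x 130 x 45 mm, light grey top with black ticks and one red mark; origin at the centre of its underside. Concentric about its vertical centre line: the black ribbed outer colour ring (diameter 70, from 46 to 61 mm above the bench, turns at a touch, 0.02 N m) and above it the white inner lever knob (0.03 N m)
- dial_centre (a point): point on the common axis of ring and knob, at mid-height of the lever (71 mm above the bench)
- red_mark (a point): middle of the red mark on the box top (45 mm above the bench), 50 mm from the axis
- lever_tip (a point): outer end of the white inner lever, 31 mm from the axis, at mid-height. The knob is a hub of 21 mm diameter with one arm 8 mm wide, both from 64 to 78 mm above the bench: underside 3 mm and top 17 mm above the ring. The arm ends inside the ring's edge. It stays where it is left
- brightness (a joint): angle of the white inner lever: 0 at the dimmest end, grows clockwise seen from above (brighter), end stop at 5.236 rad. At value q the arm points 2.618 - q rad, counterclockwise from the +x axis of the pod; it points at the red mark at 3.665
- ring_mark (a point): small yellow index on the top of the black outer ring, 30 mm from the axis; it must stay where it is
- tin: bystander: steel cement tin with a green-grey label, diameter 77 mm, 70 mm high, origin at the centre of its underside; stands on the side of the light panel opposite the dimmer box
- brush: bystander: wooden scrub brush, 130 x 48 x 43 mm, beyond the dimmer box; origin at the centre of its underside
- knife: bystander: putty knife with a dark wooden handle, 205 mm long, 32 mm wide and up to 16 mm high, beyond the tin; origin on its underside near the ferrule
Things that resemble listed ones, but are neither listed nor needed, are in the scene too. Of the things like the glass, leave any that is purple or turquoise; of the rest the smaller one is meant.

How it is judged:
At the end, for the whole second after the job is handed in: The leaded panel rests flat in the stop corner (within 6 mm, parallel within 0.035 rad); the inner lever points at the red mark within 0.14 rad; the ring's yellow index is within 4 mm, and tin, brush and knife within 25 mm, of where they were (horizontal distance between glass_corner and stop_corner below 0.006 m and angle between the x axis of glass and the x axis of light_panel, either way round below 0.035 rad and z of glass in the frame of light_panel below 0.021 m and linear speed of glass below 0.01 m/s and value of joint brightness between 3.525 and 3.805 rad and velocity of joint brightness between -0.05 and 0.05 rad/s and distance of ring_mark from where it was at the start of the episode below 0.004 m and distance of each of tin, brush, knife from where it was at the start of the episode below 0.025 m); the robot touches nothing.
It fails at once if the outer colour ring is dragged round (its yellow index moves 4 mm or more) (distance of ring_mark from where it was at the start of the episode above 0.004 m).
It fails at once if the tin, the brush or the putty knife is shifted by 25 mm or more (distance of any of tin, brush, knife from where it was at the start of the episode above 0.025 m).
It also fails if it takes over 61 s, if anything falls off the work surface, if the arm or the gripper's body presses on something with over 40 N, if the wrist force passes 120 N, or if a joint passes its speed limit or range.

## Working session

There is one attempt and no reset: what is moved stays moved. The work goes in short steps, Python scripts to look and compute and a shell command to move; the robot and the scene stay as the last step left them, time stands still between calls to the robot, and variables do not carry over. Pictures are saved under pics/ and viewed, at most 10 in all, crops included, and the job is handed in when it is done.

```bash
ls; mkdir -p pics
cat > h.py <<'E'
import numpy as np,cv2
from scipy.spatial.transform import Rotation as R
def save(c,n): cv2.imwrite('pics/'+n,c['image'][:,:,::-1])
def K(c):
    f=210/np.tan(np.radians(c['vfov'])/2); return np.array([[f,0,c['cx']],[0,f,c['cy']],[0,0,1.]]),np.array([c['k1'],0,0,0.])
def rot(c):
    a=np.array(c['attitude'],float); return a if a.shape==(3,3) else R.from_quat(a).as_matrix()
def ray(c,px):
    k,d=K(c); u=cv2.undistortPoints(np.array(px,float).reshape(-1,1,2),k,d).reshape(-1,2)
    return np.c_[u,np.ones(len(u))]@rot(c).T
def plane(c,px,z):
    v=ray(c,px); e=np.array(c['eye']); return e+v*((z-e[2])/v[:,2])[:,None]
def tri(c1,p1,c2,p2):
    A=ray(c1,p1);B=ray(c2,p2);o=[]
    for a,b in zip(A,B):
        e1,e2=np.array(c1['eye']),np.array(c2['eye'])
        s=np.linalg.lstsq(np.c_[a,-b],e2-e1,rcond=None)[0]; P,Q=e1+s[0]*a,e2+s[1]*b
        o.append([*(P+Q)/2,np.linalg.norm(P-Q)])
    return np.array(o)
def proj(c,P):
    k,d=K(c); Rm=rot(c).T
    return cv2.projectPoints(np.array(P,float).reshape(-1,3),cv2.Rodrigues(Rm)[0],-Rm@np.array(c['eye']),k,d)[0].reshape(-1,2)
E
python3 - <<'E'
from bench import r
from h import *
import pickle
D={}
for n in('top','side','wrist'):
    c=r.camera(n);D[n]=c;save(c,n+'0.png');print(n,{k:v for k,v in c.items() if k!='image'})
pickle.dump(D,open('d0.pkl','wb'))
cv2.imwrite('pics/ts.png',cv2.resize(np.vstack([D['top']['image'],D['side']['image']])[:,:,::-1],(400,600)))
print(r.read_state())
E
```

```text
pics
top {'vfov': 53.00595406674816, 'cx': 274.7034863205047, 'cy': 211.94220354694198, 'k1': -0.056766234414425853, 'eye': array([ 0.34243625, -0.00406785,  1.54606167]), 'attitude': array([ 0.71319457, -0.69894357,  0.0314846 , -0.04289652])}
side {'vfov': 50.91423409691471, 'cx': 276.8911512795102, 'cy': 206.45140068066425, 'k1': -0.12271619364858516, 'eye': array([0.07692662, 0.97034567, 1.26504728]), 'attitude': array([-0.1742394 ,  0.91983286, -0.34341604,  0.0749237 ])}
wrist {'vfov': 61.23053149462565, 'cx': 275.107584078419, 'cy': 216.46189242041004, 'k1': -0.09001298140717826, 'eye': array([ 0.29877049, -0.55508005,  0.38448925]), 'attitude': array([ 0.81300224, -0.56186925, -0.0875408 ,  0.12516752])}
{'time': 0.15, 'joint_positions': array([ 1.18737037,  0.33271962, -0.06471705,  1.46072329,  0.02161639,
        1.34985283, -0.08852793]), 'joint_vel': array([-0.00012601, -0.00248918,  0.00146571, -0.00346111, -0.0008963 ,
       -0.000176  , -0.00092011]), 'joint_torque': array([ 9.54305215e-04, -6.23632979e+01,  2.49472592e-02, -3.90142322e+01,
       -6.13351981e-02,  3.73723602e-02,  4.89499803e-05]), 'ee_pos': array([ 0.22056644, -0.58450217,  0.22195315]), 'eef_rot': array([ 9.83768816e-01,  1.79439860e-01, -1.15240898e-04, -4.90168864e-04]), 'ft_force': array([-0.38937164,  0.43888879,  0.71002657]), 'torque': array([ 0.03843918, -0.0281858 ,  0.01636111]), 'grip_force': 0.0, 'width': 0.08718014865426499}
```

View pics/top0.png

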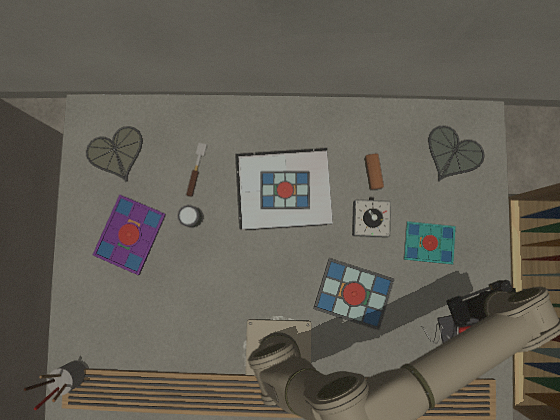

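View pics/side0.png

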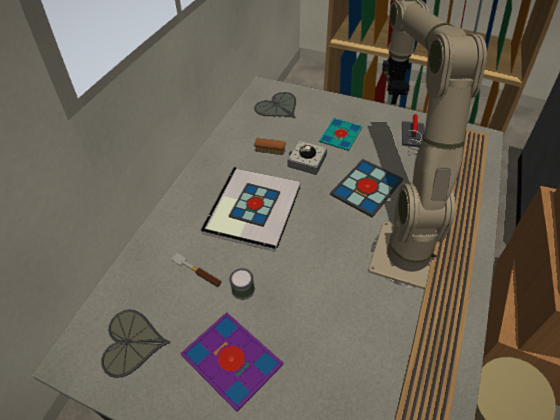

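Top view: leaded panels at (285,190) blue/white on the light panel, (354,293) bigger blue/white on the bench, (129,234) purple, (430,243) turquoise. The one at (285,190) fits: it is neither purple nor turquoise, it is the smaller of the rest, and it lies on the light panel. The black stops meet at the upper left, about (238,153). The dimmer is at (371,217). An enlarged crop will confirm this.

Run:
```python
from h import *
import pickle
D=pickle.load(open('d0.pkl','rb'))
t=D['top']['image'][140:245,225:405];s=D['side']['image'][130:255,190:340]
a=cv2.resize(t,None,fx=4.4,fy=4.4,interpolation=cv2.INTER_CUBIC)[:, :800]
cv2.imwrite('pics/crop1.png',a[:,:,::-1])
c=D['top']
print(plane(c,[[285,190],[354,293]],.028),plane(c,[[238,153],[332,225]],.018),plane(c,[[373,217]],.07),D['wrist']['eye'])
# wrist cam offset in tool frame
from bench import r
st=r.read_state();T=R.from_quat(st['eef_rot']).as_matrix()
print(T.T@(c['eye']*0+D['wrist']['eye']-st['ee_pos']), T.T@rot(D['wrist']),T)
```

```text
[[ 0.58367453 -0.01368349  0.028     ]
 [ 0.218119   -0.26599387  0.028     ]] [[ 0.72108645  0.16327768  0.018     ]
 [ 0.45993635 -0.18685619  0.018     ]] [[ 0.48692988 -0.32482258  0.07      ]] [ 0.29877049 -0.55508005  0.38448925]
[ 8.35472776e-02 -8.05787189e-05 -1.62540344e-01] [[ 2.40377367e-04 -9.53355948e-01 -3.01848270e-01]
 [ 9.99999740e-01  4.34536507e-04 -5.76086323e-04]
 [ 6.80379416e-04 -3.01848053e-01  9.53355804e-01]] [[ 9.35602646e-01  3.53054565e-01 -4.02652468e-04]
 [ 3.53054791e-01 -9.35602192e-01  9.23068064e-04]
 [-5.08291385e-05 -1.00578331e-03 -9.99999493e-01]]
```

View pics/crop1.png

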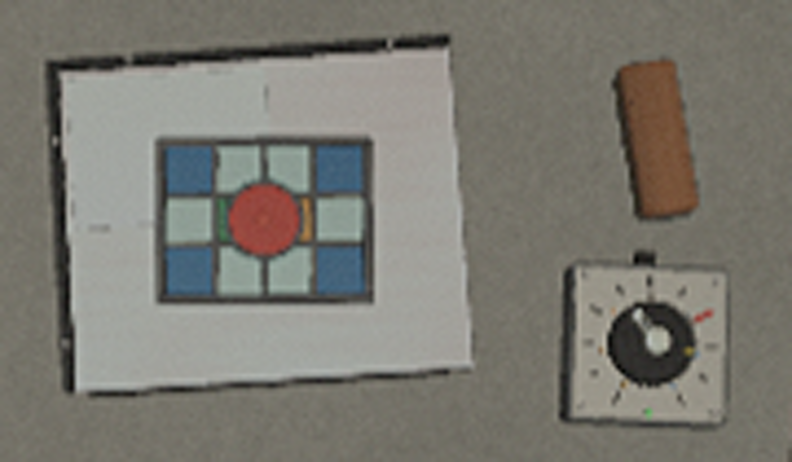

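The crop confirms it: blue/white panel at crop (265,220), stops along the top and left of the light panel. On the dimmer at (652,340) the lever points to the upper left, the red mark is on the right at (703,316), and the yellow index is at (689,351). Next I move the wrist camera over the scene.

```bash
python3 -m crank '[[[0,0,-60,0,1],[445,-329,-78,21,1],[445,-329,-78,21,1],[445,-329,-78,21,1],[445,-329,-78,21,1],[445,-329,-78,21,1],[445,-329,-78,21,1],[445,-329,-78,21,1],[445,-329,-78,21,1],[445,-329,-78,21,1],[445,-329,-78,21,1],[445,-329,-78,21,1],[445,-329,-78,21,1],[445,-329,-78,21,1],[445,-329,-78,21,1],[445,-329,-78,21,1],[445,-329,-78,21,1]]]'
python3 - <<'E'
from bench import r
from h import *
import pickle
c=r.camera('wrist');save(c,'w1.png');t=r.camera('top')
pickle.dump((c,t),open('d1.pkl','wb'));s=r.read_state();print(s['time'],s['joint_positions'],s['ee_pos'],R.from_quat(s['eef_rot']).as_matrix())
E
```

```text
time: 1.85
ee_pos: [0.5203, -0.1213, 0.3006]
eef_rot: [1.0, -0.004, -0.0, 0.0]
ft_force: [-0.7, 0.7, 0.0]
width: 0.0868
grip_force: 0.0
1.95 [ 0.56503623  0.13067889 -0.46550669  1.55447569  0.05914554  1.47027464
 -1.48105414] [ 0.52053134 -0.1207535   0.30059757] [[ 9.99973517e-01 -7.27735559e-03  7.57560322e-05]
 [-7.27733014e-03 -9.99973465e-01 -3.30992604e-04]
 [ 7.81627728e-05  3.30432536e-04 -9.99999942e-01]]
```

View pics/w1.png

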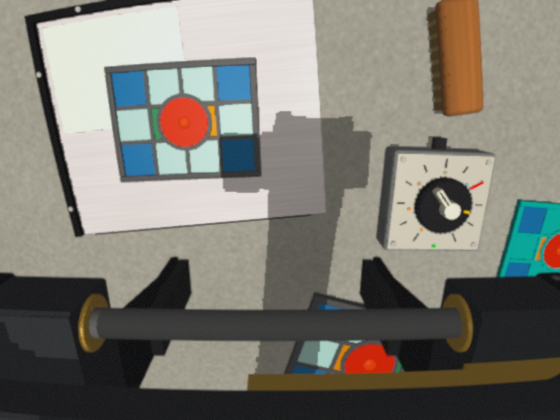

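The wrist view shows the stop corner at about (45,22) and glass corners at (105,68), (256,59), (261,176) and (122,181). The dimmer ring is at (444,206), with the lever hub at (452,211) and its tip at (437,191). The red mark is at (476,185) and the yellow index at (467,212). Now I measure them.

```bash
cat > m.py <<'E'
from h import *
import pickle
w,t=pickle.load(open('d1.pkl','rb'))
g=cv2.cvtColor(w['image'],cv2.COLOR_RGB2GRAY).astype(float)
def edge(start,step,n,thr,up):
    # first sub-pixel crossing along a scan
    p=[np.array(start)+np.array(step)*i for i in range(n)]
    v=[g[int(round(q[1])),int(round(q[0]))] for q in p]
    for i in range(1,n):
        if (v[i-1]<thr<=v[i]) if up else (v[i-1]>=thr>v[i]):
            return p[i-1]+(p[i]-p[i-1])*(thr-v[i-1])/(v[i]-v[i-1])
def line(P,z):
    P=[p for p in P if p is not None]; Q=plane(w,P,z)[:,:2]
    vx,vy,x,y=cv2.fitLine(Q.astype(np.float32),cv2.DIST_HUBER,0,1e-5,1e-5).ravel(); n=np.array([-vy,vx])
    d=(Q-[x,y])@n; print(len(Q),'deg %.2f rms %.4f'%(np.degrees(np.arctan2(vy,vx)),np.median(abs(d))))
    return np.array([x,y]),np.array([vx,vy])
def meet(a,b): s=np.linalg.solve(np.c_[a[1],-b[1]],b[0]-a[0]); return a[0]+s[0]*a[1]
E
cat > m1.py <<'E'
from m import *
# left stop: scan leftward from panel to dark ; top stop: scan up
L=line([edge((70+ (y-60)*.2,y),(-1,0),60,90,False) for y in range(60,215,6)],.018)
T=line([edge((x,35),(0,-1),35,90,False) for x in range(70,135,5)],.018)
C=meet(L,T);print('stop',C,proj(w,[*C,.018]))
GL=line([edge((95+(y-70)*.12,y),(1,0),40,110,False) for y in range(80,176,6)],.028)
GT=line([edge((x,45),(0,1),40,110,False) for x in range(120,250,8)],.028)
GR=line([edge((285,y),(-1,0),45,110,False) for y in range(70,110,4)],.028)
GB=line([edge((x,200),(0,-1),40,110,False) for x in range(135,212,6)],.028)
for a,b,n in((GL,GT,'TL'),(GR,GT,'TR'),(GL,GB,'BL'),(GR,GB,'BR')):
    q=meet(a,b);print(n,q,proj(w,[*q,.028]),proj(t,[*q,.028]))
h=cv2.cvtColor(w['image'],cv2.COLOR_RGB2HSV);H,S,V=h[...,0].astype(int),h[...,1].astype(int),h[...,2].astype(int)
B=np.zeros(g.shape,bool);B[150:250,385:492]=1
def cen(m):
    n,l,s,c=cv2.connectedComponentsWithStats((m&B).astype(np.uint8));i=1+np.argmax(s[1:,4]);return c[i],s[i,4],l==i
rm,a,_=cen(((H<8)|(H>172))&(S>120));print('red',rm,a,plane(w,[rm],.045))
ye,a,_=cen((H>18)&(H<32)&(S>120));print('yel',ye,a,plane(w,[ye],.061))
ring,a,mk=cen(V<60)
hull=cv2.convexHull(np.argwhere(mk)[:,::-1].astype(np.int32));e=cv2.fitEllipse(hull);print('ring',e,plane(w,[e[0]],.061))
cm=np.zeros(g.shape,np.uint8);cv2.circle(cm,tuple(int(round(v)) for v in e[0]),26,1,-1)
lv,a,mk=cen((cm>0)&(V>130)&(S<70));P=plane(w,np.argwhere(mk)[:,::-1],.078)
print('lever',lv,a,P.mean(0))
(c,_,an)=cv2.fitEllipse(np.argwhere(mk)[:,::-1].astype(np.int32));print(an)
cv2.imwrite('pics/pod.png',cv2.resize(w['image'][150:255,380:500],None,fx=5,fy=5,interpolation=cv2.INTER_CUBIC)[:,:,::-1])
E
python3 m1.py
```

```text
26 deg 4.81 rms 0.0003
13 deg -85.10 rms 0.0002
stop [0.7094607  0.16560075] [[35.73601063 23.00363676]]
16 deg 1.66 rms 0.0003
17 deg -88.47 rms 0.0000
10 deg 1.44 rms 0.0002
13 deg -88.30 rms 0.0001
TL [0.6517395  0.07862064] [[104.42345722  67.23490791]] [[260.16256169 171.19192933]]
TR [ 0.65648013 -0.09874965] [[254.63445317  58.18256862]] [[308.59051814 170.78371211]]
BL [0.5147802  0.07464446] [[120.9327349  181.00166071]] [[260.32116329 208.3136098 ]]
BR [ 0.5200147  -0.10217284] [[259.83315971 175.13311453]] [[309.08203591 207.81344582]]
red [476.5 185. ] 38 [[ 0.5103722  -0.37095996  0.045     ]]
yel [466.         211.72727273] 33 [[ 0.48067726 -0.35323864  0.061     ]]
ring ((442.6173095703125, 204.69798278808594), (52.63249588012695, 56.97355651855469), 58.37858200073242) [[ 0.48970476 -0.3221981   0.061     ]]
lever [448.767507   206.08123249] 357 [ 0.49276456 -0.32143629  0.078     ]
146.74203491210938
```

```bash
echo
python3 - <<'E'
from m import *
s=pickle.load(open('d0.pkl','rb'))['side']
def red(c,box):
    h=cv2.cvtColor(c['image'],cv2.COLOR_RGB2HSV).astype(int);m=((h[...,0]<8)|(h[...,0]>172))&(h[...,1]>130)&(h[...,2]>70)
    x0,y0,x1,y1=box;ys,xs=np.nonzero(m[y0:y1,x0:x1]);return [xs.mean()+x0,ys.mean()+y0]
a,b,e=red(w,(140,80,225,160)),red(t,(265,170,300,205)),red(s,(240,190,275,220))
print('glass roundel w-t,w-s',tri(w,[a],t,[b]),tri(w,[a],s,[e]))
# lower-right bench-side corner of light panel and stop corner: refine in the side view
def cor(c,p):
    q=np.array([[p]],np.float32);return cv2.cornerSubPix(cv2.cvtColor(c['image'],cv2.COLOR_RGB2GRAY),q,(4,4),(-1,-1),(3,50,.01)).ravel()
for P in([.7095,.1656,.018],[.7095-.27*.9964+.0845*.33,.1656-.27*.0845-.33*.9964,.018]):
    pw,ps=proj(w,P)[0],proj(s,P)[0];print(pw,ps,cor(s,ps))
    pw=cor(w,pw);print(pw,tri(w,[pw],s,[cor(s,ps)]))
for c,n in((w,'w'),(s,'s')):
    pass
print('red mark w-s',proj(s,[.5104,-.371,.045]),tri(w,[[476.5,185]],s,[red(s,(300,135,330,175))]))
E
python3 -m crank '[[[-33,-104,200,-5.3,1],[-33,-104,200,-5.3,1],[-33,-104,200,-5.3,1],[-33,-104,200,-5.3,1],[-33,-104,200,-5.3,1],[-33,-104,200,-5.3,1],[-33,-104,200,-5.3,1]]]'
```

```text
glass roundel w-t,w-s [[ 0.58619792 -0.01070081  0.02439011  0.00076897]] [[ 5.85772589e-01 -1.16665097e-02  2.68302530e-02  4.97297473e-04]]
[35.73300922 22.96977806] [203.5970312  229.71480695] [201.79631 229.09306]
[35.93458 23.71248] [[0.71218588 0.16628916 0.01917448 0.0076954 ]]
[324.81557728 212.0836131 ] [299.57726461 181.542788  ] [299.6028  182.81418]
[325.5055  211.88715] [[ 0.46739491 -0.18724364  0.01070824  0.00236216]]
red mark w-s [[305.26250078 144.98115119]] [[ 0.51088146 -0.36997397  0.04595584  0.00087255]]
time: 2.65
ee_pos: [0.489, -0.0164, 0.1015]
eef_rot: [0.999, 0.043, 0.0, 0.0]
ft_force: [0.8, -1.2, 0.9]
width: 0.0871
grip_force: 0.0
```

Heights agree with the text: glass top about 27 mm, panel about 18 mm, red mark about 46 mm. Next I lower the fingers behind the glass and push in +x.

```bash
python3 -m crank '[[[0,0,40,0,1],[0,0,70,0,1],[0,0,79,0,1],[0,0,79,0,1]]]'
python3 -m crank '[[[8,0,0,0,1],[16,0,0,0,1],[22,0,0,0,1],[28,0,0,0,1],[34,0,0,0,1],[40,0,0,0,1],[46,0,0,0,1],[52,0,0,0,1],[57,0,0,0,1],[62,0,0,0,1],[67,0,0,0,1],[72,0,0,0,1],[75,0,0,0,1],[78,0,0,0,1],[80,0,0,0,1],[80,0,0,0,1]]]'
```

```text
time: 3.05
ee_pos: [0.4891, -0.0166, 0.0221]
eef_rot: [0.999, 0.043, 0.0, 0.0]
ft_force: [0.6, -0.3, 0.6]
width: 0.0876
grip_force: 0.0
time: 4.65
ee_pos: [0.5685, -0.0085, 0.0216]
eef_rot: [0.999, 0.043, 0.0, -0.0]
ft_force: [-2.5, -0.3, 2.4]
width: 0.0869
grip_force: 1.4
```

```bash
python3 -m crank '[[[2,0,0,0,1],[4,0,0,0,1],[6,0,0,0,1],[6,0,0,0,1]]]'; python3 -m crank '[[[2,0,0,0,1],[3,0,0,0,1],[3,0,0,0,1]]]'
python3 - <<'E'
from bench import r
from h import *
import pickle
c=r.camera('wrist');save(c,'w2.png');pickle.dump((c,r.camera('top')),open('d2.pkl','wb'))
E
```

```text
time: 5.05
ee_pos: [0.5719, -0.0083, 0.0212]
eef_rot: [0.999, 0.043, -0.003, 0.0]
ft_force: [-15.7, -0.7, 11.8]
width: 0.0872
grip_force: 7.5
time: 5.35
ee_pos: [0.5721, -0.0083, 0.0208]
eef_rot: [0.999, 0.043, -0.005, 0.001]
ft_force: [-27.9, -1.1, 21.4]
width: 0.0874
grip_force: 13.9
```

View pics/w2.png

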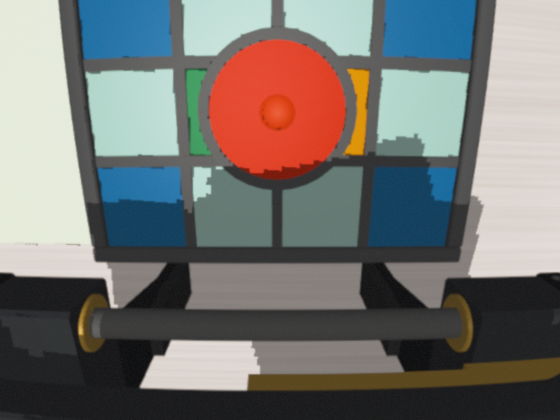

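The glass is square against the +x stop: its edge at row 255 is parallel to the fingers, and the force rises in hard contact. I back off, lift and go round to the -y side.

```bash
python3 -m crank '[[[-20,0,0,0,1],[-25,0,0,0,1],[-25,0,-45,0,1],[-25,0,-80,0,1],[-25,0,-80,0,1]]]'
python3 - <<'E'
from bench import r
from h import *
s=r.read_state();T=R.from_quat(s['eef_rot']).as_matrix();p=s['ee_pos'];print(p,s['joint_positions'],np.degrees(np.arctan2(T[1,0],T[0,0])))
print(T.T@(np.array([.6618,-.1235,p[2]])-p)*1000)
E
```

```text
time: 5.95
ee_pos: [0.5563, -0.0098, 0.1069]
eef_rot: [0.999, 0.043, 0.005, 0.0]
ft_force: [-0.2, 1.2, 0.1]
width: 0.087
grip_force: 0.0
[ 0.55630175 -0.00982831  0.1069213 ] [ 0.39587205  0.32010463 -0.53880631  1.76921502  0.1847127   1.09229507
 -1.68848525] 4.972775673721947
[ 95.24321209 122.38737638   1.09298905]
```

```bash
python3 -m crank '[[[95,122,-15,-90,1],[95,122,-15,-90,1],[95,122,-15,-90,1],[95,122,-15,-90,1],[95,122,-15,-90,1],[95,122,-15,-90,1],[95,122,-15,-90,1],[95,122,-15,-90,1],[95,122,-15,-90,1],[95,122,-15,-90,1],[95,122,-15,-90,1],[95,122,-15,-90,1],[95,122,-15,-90,1]]]'
python3 - <<'E'
from bench import r
from h import *
import pickle
s=r.read_state();T=R.from_quat(s['eef_rot']).as_matrix();p=s['ee_pos'];print(p,s['joint_positions'],np.degrees(np.arctan2(T[1,0],T[0,0])))
c=r.camera('wrist');save(c,'w3.png');pickle.dump(c,open('d3.pkl','wb'))
print(T.T@(np.array([.6618,-.1235,p[2]])-p)*1000)
E
```

```text
time: 7.25
ee_pos: [0.6578, -0.1236, 0.1162]
eef_rot: [0.677, 0.736, 0.0, 0.0]
ft_force: [-0.1, 0.1, -0.1]
width: 0.0873
grip_force: 0.0
[ 0.657778   -0.12356159  0.11621413] [ 0.62613901  0.60944923 -0.73350835  1.42772204  0.41381283  1.26149894
 -0.05890294] 94.81793733710238
[-2.76437374e-01  4.01295920e+00  1.77219068e-03]
```

View pics/w3.png

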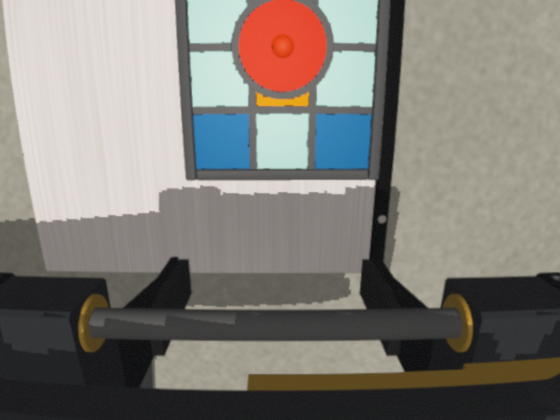

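The glass lies along the +x stop (right, col 380) and its lower edge is at row 178, clear of the fingers. I descend and push in +y.

```bash
python3 - <<'E'
from h import *
import pickle
c=pickle.load(open('d3.pkl','rb'));q=plane(c,[[190,179],[375,179]],.028);C=np.array([.7095,.1656,.018])
ex=np.array([.9964,.0845,0]);ey=np.array([-.0845,.9964,0]);print(q,(q-C)@ex,(q-C)@ey)
E
python3 -m crank '[[[0,3,45,0,1],[0,3,80,0,1],[0,3,94,0,1],[0,3,94,0,1]]]'
python3 -m crank '[[[7,0,0,0,1],[14,0,0,0,1],[20,0,0,0,1],[26,0,0,0,1],[32,0,0,0,1],[38,0,0,0,1],[44,0,0,0,1],[50,0,0,0,1],[56,0,0,0,1],[62,0,0,0,1],[68,0,0,0,1],[74,0,0,0,1],[80,0,0,0,1],[84,0,0,0,1],[87,0,0,0,1],[87,0,0,0,1]]]'
```

```text
[[ 0.59402992 -0.09626901  0.028     ]
 [ 0.727233   -0.08494441  0.028     ]] [-0.13718232 -0.00350184] [-0.25116906 -0.25114089]
time: 7.7
ee_pos: [0.66, -0.123, 0.0215]
eef_rot: [0.676, 0.737, -0.0, -0.001]
ft_force: [0.1, -0.5, 0.5]
width: 0.087
grip_force: 0.0
time: 9.3
ee_pos: [0.6534, -0.0366, 0.0232]
eef_rot: [0.676, 0.737, 0.0, 0.001]
ft_force: [0.7, -2.6, 1.9]
width: 0.0871
grip_force: 1.5
```

```bash
python3 -m crank '[[[2,0,0,0,1],[4,0,0,0,1],[6,0,0,0,1],[8,0,0,0,1],[9,0,0,0,1],[9,0,0,0,1]]]'; python3 -m crank '[[[2,0,0,0,1],[3,0,0,0,1],[3,0,0,0,1]]]'
```

```text
time: 9.9
ee_pos: [0.6527, -0.0323, 0.0229]
eef_rot: [0.677, 0.736, -0.002, 0.002]
ft_force: [0.3, -14.8, 5.2]
width: 0.087
grip_force: 7.1
time: 10.2
ee_pos: [0.6526, -0.0321, 0.0229]
eef_rot: [0.678, 0.735, -0.003, 0.003]
ft_force: [1.0, -20.4, 5.9]
width: 0.0868
grip_force: 10.4
```

Hard contact in y as well. I back off, lift, and check the seating numerically.

```bash
python3 -m crank '[[[-20,0,0,0,1],[-30,0,0,0,1],[-60,0,-50,0,1],[-60,0,-100,0,1],[-60,0,-150,0,1],[-60,0,-200,0,1],[-60,0,-240,0,1],[-60,0,-240,0,1],[-60,0,-240,0,1]]]'
python3 - <<'E'
from bench import r
from h import *
import pickle
s=r.read_state();T=R.from_quat(s['eef_rot']).as_matrix();p=s['ee_pos'];print(p,s['joint_positions'],np.degrees(np.arctan2(T[1,0],T[0,0])))
c=r.camera('wrist');save(c,'w4.png');pickle.dump(c,open('d4.pkl','wb'))
print('to pod',T.T@(np.array([.490,-.3245,.175])-p)*1000)
E
```

```text
time: 11.1
ee_pos: [0.6574, -0.0832, 0.2633]
eef_rot: [0.675, 0.737, 0.001, 0.0]
ft_force: [-0.5, -0.6, -1.1]
width: 0.0867
grip_force: 0.0
[ 0.65737278 -0.08317219  0.26328709] [ 0.57734294  0.50646313 -0.77961013  1.2543439   0.34818776  1.51334736
 -0.06780325] 95.03496687543715
to pod [-225.75051761 -188.05322464   87.86385493]
```

View pics/w4.png

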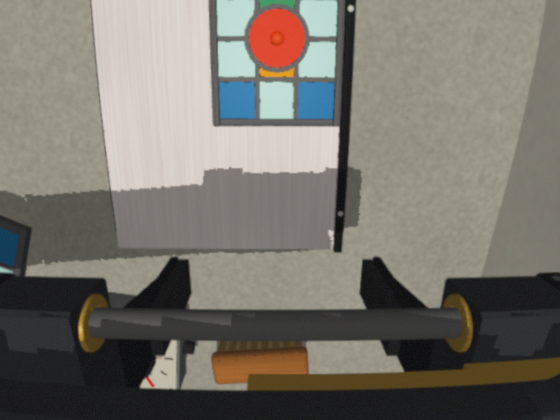

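The near end of the glass lies along the +x stop, but its far corner is out of view; I'll check it with the top camera from the dimmer pose.

```bash
python3 -m crank '[[[-226,-188,40,67,1],[-226,-188,40,67,1],[-226,-188,40,67,1],[-226,-188,40,67,1],[-226,-188,88,67,1],[-226,-188,88,67,1],[-226,-188,88,67,1],[-226,-188,88,67,1],[-226,-188,88,67,1],[-226,-188,88,67,1],[-226,-188,88,67,1],[-226,-188,88,67,1]]]'
python3 - <<'E'
from bench import r
from h import *
import pickle
s=r.read_state();T=R.from_quat(s['eef_rot']).as_matrix();p=s['ee_pos'];print(p,s['joint_positions'],np.degrees(np.arctan2(T[1,0],T[0,0])))
c=r.camera('wrist');t=r.camera('top');pickle.dump((c,t),open('d5.pkl','wb'))
a=cv2.resize(t['image'][140:240,230:345],(460,400),interpolation=cv2.INTER_CUBIC)
b=c['image'][60:330,130:430]
o=np.zeros((400,790,3),np.uint8);o[:,:460]=a;o[:270,470:770]=b
cv2.imwrite('pics/w5.png',o[:,:,::-1])
E
```

```text
time: 12.35
ee_pos: [0.4896, -0.3253, 0.1745]
eef_rot: [0.97, 0.243, 0.0, -0.0]
ft_force: [0.4, 0.4, 0.8]
width: 0.0873
grip_force: 0.0
[ 0.48957576 -0.32530097  0.1744572 ] [ 0.94296155  0.32915948 -0.52974124  1.60516704  0.17253288  1.25430821
 -0.69732549] 28.11600724550612
```

View pics/w5.png

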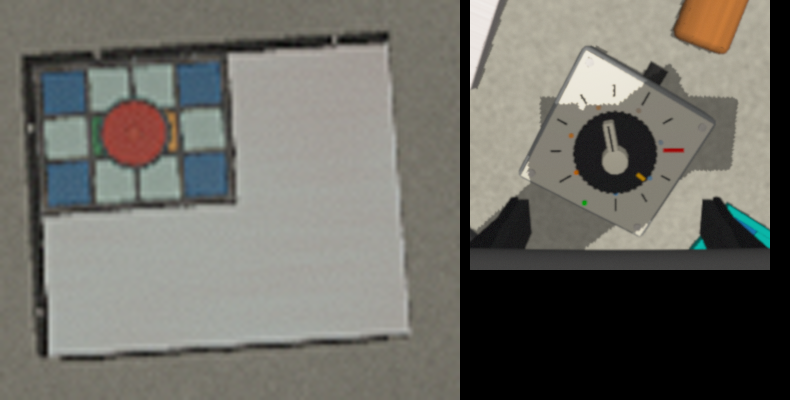

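The glass is snug in the stop corner, with no white gap along either stop. On the dimmer (picture pixels) the hub is at (274,222), the lever tip at (268,183), the red mark at (333,210) and the yellow index at (301,237). Next I measure the hub centre and the lever angle.

```bash
cat > dial.py <<'E'
from h import *
import pickle
from bench import r
def dial(c):
    h=cv2.cvtColor(c['image'],cv2.COLOR_RGB2HSV).astype(int);H,S,V=h[...,0],h[...,1],h[...,2]
    B=np.zeros(V.shape,bool);B[160:290,200:360]=1
    def cen(m,n=''):
        k,l,s,q=cv2.connectedComponentsWithStats((m&B).astype(np.uint8));i=1+np.argmax(s[1:,4]);return q[i],l==i
    rm,_=cen(((H<8)|(H>172))&(S>120)); yl,_=cen((H>15)&(H<32)&(S>120)&(V>90))
    _,ring=cen(V<55); hull=cv2.convexHull(np.argwhere(ring)[:,::-1].astype(np.int32));m=np.zeros(V.shape,np.uint8);cv2.fillConvexPoly(m,hull,1)
    m=cv2.erode(m,np.ones((5,5)));_,lv=cen((m>0)&(V>85)&(S<80))
    dt=cv2.distanceTransform(lv.astype(np.uint8),cv2.DIST_L2,5);_,rad,_,hub=cv2.minMaxLoc(cv2.GaussianBlur(dt,(5,5),0))
    px=np.argwhere(lv)[:,::-1];P=plane(c,px,.078)[:,:2];hu=plane(c,[hub],.078)[0,:2]
    d=np.linalg.norm(P-hu,axis=1);arm=P[d>.016].mean(0);tip=d.max()
    red=plane(c,[rm],.045)[0,:2];ye=plane(c,[yl],.061)[0,:2]
    ang=lambda v:np.degrees(np.arctan2(v[1],v[0]))
    print('px red',rm,'yel',yl,'hub',hub,rad,'area',len(P))
    print('hub',hu,'tip r',tip,'red r',np.linalg.norm(red-hu),'yel r',np.linalg.norm(ye-hu),'yel',ye)
    print('arm',ang(arm-hu),'red',ang(red-hu)); return hub,rm
if __name__=='__main__':
    c,t=pickle.load(open('d5.pkl','rb'));hub,rm=dial(c)
    from bench import r
    s=r.read_state();print(s['ee_pos'],proj(c,[*s['ee_pos'][:2],.078]))
E
python3 dial.py
```

```text
px red [333.07058824 209.62352941] yel [300.40425532 236.61702128] hub (275, 222) 11.413421630859375 area 886
hub [ 0.4869399  -0.32648521] tip r 0.03327407286623242 red r 0.04992314985915979 yel r 0.028060354315033734 yel [ 0.4805923  -0.35381818]
arm 38.31805885586331 red -61.62796682080826
[ 0.48951662 -0.32552521  0.17458945] [[275.47966423 218.63137709]]
```

```bash
python3 -m crank '[[[-1.6,-0.3,40,-8,1],[-1.6,-0.3,80,-10,1],[-1.6,-0.3,100,-10,1],[-1.6,-0.3,106,-10,1],[-1.6,-0.3,106,-10,1],[-1.6,-0.3,106,-10,1]]]' 8
python3 -m crank '[[[0,0,0,0,-0.3],[0,0,0,0,-0.3],[0,0,0,0,-1],[0,0,0,0,-1],[0,0,0,0,-1],[0,0,0,0,-1],[0,0,0,0,-1],[0,0,0,0,-1]]]' 8
```

```text
time: 13.05
ee_pos: [0.4887, -0.3266, 0.07]
eef_rot: [0.946, 0.325, 0.001, 0.001]
ft_force: [-0.1, 0.1, 0.2]
width: 0.0871
grip_force: 0.0
time: 13.85
ee_pos: [0.4878, -0.3262, 0.0685]
eef_rot: [0.946, 0.325, 0.0, -0.0]
ft_force: [-0.3, -0.2, 0.1]
width: 0.0314
grip_force: 0.0
```

```bash
python3 -m crank '[[[0,0,0,0,-1],[0,0,0,0,-1],[0,0,0,0,-1],[0,0,0,0,-1]]]' 8
python3 -c "
from bench import r;s=r.read_state();print(s['torque'],s['ft_force'],s['joint_positions'])"
```

```text
time: 14.25
ee_pos: [0.4876, -0.326, 0.0685]
eef_rot: [0.946, 0.325, -0.0, -0.0]
ft_force: [-2.9, 2.7, 2.0]
width: 0.0194
grip_force: 8.0
[ 0.48887863  0.53757433 -0.05725374] [-2.9154732   2.6734383   2.03216804] [ 0.94270715  0.43595631 -0.5305077   1.71254961  0.24725405  1.06086432
 -0.57658029]
```

Gripped on the hub (19 mm). Now I turn it clockwise, in parts.

```bash
python3 -m crank '[[[0,0,0,6,-1],[0,0,0,12,-1],[0,0,0,18,-1],[0,0,0,24,-1],[0,0,0,30,-1],[0,0,0,30,-1]]]' 8
python3 - <<'E'
from bench import r
from h import *
import pickle
s=r.read_state();print(s['width'],s['torque'],s['ft_force'],s['ee_pos'],s['joint_positions'])
t=r.camera('top');c=r.camera('wrist')
cv2.imwrite('pics/w6.png',c['image'][100:400,100:460,::-1])
E
```

```text
time: 14.85
ee_pos: [0.4877, -0.3264, 0.0685]
eef_rot: [0.998, 0.069, -0.0, 0.0]
ft_force: [-1.2, 1.1, -0.3]
width: 0.0198
grip_force: 8.0
0.019837716200733824 [ 0.04409347  0.30212478 -0.0357445 ] [-1.15794924  1.13640406 -0.30346304] [ 0.4877215  -0.32637663  0.06852493] [ 0.86939943  0.41892104 -0.43769808  1.7163488   0.2004915   1.05062738
 -1.06856563]
```

View pics/w6.png

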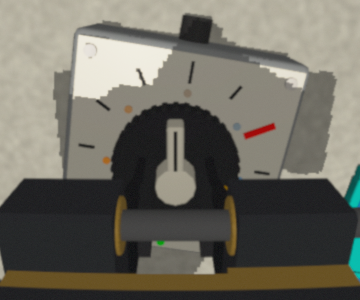

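The lever turns with the gripper: the arm is vertical in the image, from (175,185) to (175,125), and the red mark is at (260,130). I carry on with the rest, about 69°.

```bash
python3 -m crank '[[[0,0,0,6,-1],[0,0,0,12,-1],[0,0,0,18,-1],[0,0,0,24,-1],[0,0,0,30,-1],[0,0,0,36,-1],[0,0,0,42,-1],[0,0,0,48,-1],[0,0,0,54,-1],[0,0,0,60,-1],[0,0,0,66,-1],[0,0,0,69,-1],[0,0,0,69,-1],[0,0,0,69,-1]]]' 8
python3 -m crank '[[[0,0,0,0,-0.5],[0,0,0,0,0],[0,0,0,0,1],[0,0,0,0,1],[0,0,0,0,1],[0,0,0,0,1],[0,0,0,0,1],[0,0,0,0,1],[0,0,0,0,1],[0,0,-40,0,1],[0,0,-80,0,1],[0,0,-106,0,1],[0,0,-106,0,1],[0,0,-106,0,1]]]'
python3 - <<'E'
from bench import r
from h import *
import dial,pickle
c=r.camera('wrist');pickle.dump(c,open('d7.pkl','wb'));cv2.imwrite('pics/w7.png',c['image'][60:330,130:430,::-1])
s=r.read_state();print(s['joint_positions']);dial.dial(c)
E
```

```text
time: 16.35
ee_pos: [0.4873, -0.3272, 0.0685]
eef_rot: [0.862, -0.507, 0.0, 0.001]
ft_force: [-2.7, -3.7, 0.2]
width: 0.0195
grip_force: 8.0
time: 17.75
ee_pos: [0.4879, -0.3263, 0.1747]
eef_rot: [0.861, -0.508, 0.0, 0.0]
ft_force: [-0.4, -2.0, -0.5]
width: 0.0869
grip_force: 0.0
[ 0.71253681  0.2915328  -0.24130727  1.62219363  0.07273942  1.23773685
 -2.1787865 ]Traceback (most recent call last):
  File "<stdin>", line 5, in <module>
  File "dial.py", line 9, in dial
    rm,_=cen(((H<8)|(H>172))&(S>120)); yl,_=cen((H>15)&(H<32)&(S>120)&(V>90))
         ~~~^^^^^^^^^^^^^^^^^^^^^^^^^
  File "dial.py", line 8, in cen
    k,l,s,q=cv2.connectedComponentsWithStats((m&B).astype(np.uint8));i=1+np.argmax(s[1:,4]);return q[i],l==i
                                                                         ~~~~~~~~~^^^^^^^^^
    return _wrapfunc(a, 'argmax', axis=axis, out=out, **kwds)
    return bound(*args, **kwds)
ValueError: attempt to get argmax of an empty sequence
```

View pics/w7.png

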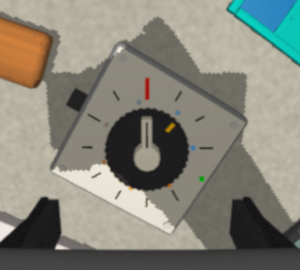

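The lever at crop (147,157)→(147,118) points at the red mark at (147,88). A final numeric check with the search box enlarged, including the glass, ring and bystanders.

```bash
sed -i 's/B\[160:290/B[130:290/' dial.py
python3 - <<'E'
from h import *
import dial,pickle
from bench import r
dial.dial(pickle.load(open('d7.pkl','rb')))
t0=pickle.load(open('d0.pkl','rb'))['top'];t=r.camera('top')
for n,(x0,y0,x1,y1) in dict(tin=(174,200,206,232),brush=(358,146,390,195),knife=(180,138,212,200)).items():
    a,b=[cv2.cvtColor(q['image'],cv2.COLOR_RGB2GRAY)[y0:y1,x0:x1].astype(np.float32) for q in(t0,t)];print(n,cv2.phaseCorrelate(a,b))
# glass: red roundel centre vs home centre
h=cv2.cvtColor(t['image'],cv2.COLOR_RGB2HSV).astype(int);m=((h[...,0]<8)|(h[...,0]>172))&(h[...,1]>130)
ys,xs=np.nonzero(m[150:195,240:290]);print('roundel',plane(t,[[xs.mean()+240,ys.mean()+150]],.028),'home ~(.6474,.0700); start top view gave',)
E
```

```text
px red [276.53488372 148.5       ] yel [299.73076923 187.17307692] hub (277, 219) 11.571524620056152 area 894
hub [ 0.48637829 -0.32622409] tip r 0.032940803857051705 red r 0.049883534462198786 yel r 0.027886967427330236 yel [ 0.48073299 -0.35353367]
arm -59.171169168689815 red -60.69227560673429
tin ((0.04605671652549859, 0.027471421455670608), 0.9451790880411863)
brush ((0.09041261310847837, -0.8343816173207159), 0.29777712166309356)
knife ((0.11785055062244965, 0.023936777125310726), 0.945268522715196)
roundel [[0.64610966 0.06816958 0.028     ]] home ~(.6474,.0700); start top view gave
```

The lever is within 1.5° of the red mark, the yellow index has not moved (0.3 mm), and the roundel is within about 2 mm of its home position. I hand in.

```bash
python3 -c "
from bench import r;print(r.close_job())"
```

```text
the job is handed in; nothing more can be done
None
```

The job is handed in with no verdict returned: my last pictures show the glass flush in the stop corner, the lever within about 1.5° of the red mark, and the ring, tin and knife unmoved; the brush image comparison was inconclusive, but the arm never touched it.

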